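# Pack two delivery orders at the shop counter

### The job

Pack the two delivery orders, one thing to a bay, each standing upright on the floor of its bay: the yellow carrier gets the green can, the brown biscuit carton and the white yogurt tub, the blue carrier gets the red-lidded jam jar and the black tea tin. The rider for the yellow order is already waiting, so have that carrier fully packed before the blue one is. Leave the orange can and the pickle jar where they stand.

Things in the scene. Friction and masses are not known exactly. Their poses are not given: they have to be found in the camera images.
- yellow_carrier: Fixed, firmly standing open yellow plastic carrier, 262 mm long (its x) x 90 mm wide (its y) x 26 mm high, divided along its length by two cross walls into three square bays, each 82 x 82 mm inside, open at the top; all walls and the floor are 4 mm thick, the walls reach 26 mm above the table. Bay centres lie at x = -86, 0 and +86 mm, y = 0. Origin: centre of its underside, on the table; z up. It stands on the left or the right of the stock, turned a little.
- blue_carrier: Fixed, firmly standing open blue plastic carrier, 262 mm long (its x) x 90 mm wide (its y) x 26 mm high, divided along its length by two cross walls into three square bays, each 82 x 82 mm inside, open at the top; all walls and the floor are 4 mm thick, the walls reach 26 mm above the table. Bay centres lie at x = -86, 0 and +86 mm, y = 0. Origin: centre of its underside, on the table; z up. It stands on the left or the right of the stock, turned a little.
- green_can_center (a point): Green drink can with a cream band and a green top with a steel spot and pull tab, 53 mm diameter, 88 mm high, about 200 g. The point is its centre, half-way up; z points up out of its top, the other axes lie level. Loose, stands upright on the table among the other stock. Round, so its turn does not matter.
- biscuit_carton_center (a point): Dark brown biscuit carton with a cream panel, 42 mm (its x) x 62 mm (its y) x 90 mm high, about 150 g. The point is its centre, half-way up; z points up out of its top, the other axes lie level. Loose, stands upright on the table among the other stock.
- yogurt_tub_center (a point): White yogurt tub with a red band and a silver foil top, straight sides, 57 mm diameter, 80 mm high, about 160 g. The point is its centre, half-way up; z points up out of its top, the other axes lie level. Loose, stands upright on the table among the other stock. Round, so its turn does not matter.
- jam_jar_center (a point): Dark red jam jar with a paper label and a red lid; 58 mm diameter up to 62 mm, then the lid, 55 mm diameter, up to 82 mm; about 240 g. The point is its centre, half-way up; z points up out of its top, the other axes lie level. Loose, stands upright on the table among the other stock. Round, so its turn does not matter.
- tea_tin_center (a point): Square black tea tin with brass lid, 50 mm (its x) x 50 mm (its y) x 85 mm high, about 140 g. The point is its centre, half-way up; z points up out of its top, the other axes lie level. Loose, stands upright on the table among the other stock.
- orange_can_center (a point): Orange drink can, otherwise like the green one (53 mm diameter, 88 mm high). Not ordered: stays where it is. The point is its centre, half-way up; z points up out of its top, the other axes lie level. Loose, stands upright on the table among the other stock. Round, so its turn does not matter.
- pickle_jar_center (a point): Olive-green pickle jar with a black lid (58 mm diameter, 82 mm high). Not ordered: stays where it is. The point is its centre, half-way up; z points up out of its top, the other axes lie level. Loose, stands upright on the table among the other stock. Round, so its turn does not matter.

How it is judged:
By the outcome, as a careful person would: the job done as asked, in the order asked, and still so for the second after the job is handed in, with the robot touching nothing.
It also fails if it takes over 128 s, if anything falls off the work surface, if the arm or the gripper's body presses on something with over 40 N, if the wrist force passes 120 N, or if a joint passes its speed limit or range.

### The arm

A 7-joint arm with a two-finger parallel gripper is mounted at the origin on the work surface. World frame = base frame: x ahead of the robot, y to its left, z up, the work surface at z = 0. Lengths are in m, angles in rad, forces in N, time in s.
With the tool pointing down it reaches from about 0.4 to 0.85 m from the base axis. Payload 10.4 kg.
Tool frame: the origin (TCP) lies midway between the tips of the shut fingers; the grasp point (between the pads) lies 19 mm behind it; z points along the fingers, y is the direction in which the jaws open and shut (so a half turn about z gives the same grasp; the last joint's range is limited). The gripper opens to 87 mm and grips with 3 to 60 N. Pads are 19 mm wide; open, the fingers measure 117 mm over their backs; the gripper's body (75 mm by 190 mm) begins 51 mm behind the grasp point.
Start: joints at [-1.16, 0.332, -0.065, 1.46, 0.022, 1.35, -0.088], TCP at [0.263, 0.567, 0.223] pointing down, gripper open.
Joint ranges: [-2.6, 2.6], [-0.5, 2.12], [-1.47, 1.34], [0.16, 2.42], [-1.27, 4.41], [0.06, 2.06], [-2.6, 2.6]. Speed limits (rad/s): [2.22, 2.22, 2.79, 2.79, 3.14, 3.14, 3.14].

### API

Orientations are given as a rotation vector (axis times angle).
In Python, from workcell import * gives the robot as it stands.
- The arm moves only by the tool send_rows, never from a script. Its argument "rows" is text: rows parted by semicolons, each of 7 numbers parted by spaces: the shift along the tool's x, y, z in cm, then the turn, a rotation vector about the tool's x, y, z in degrees, then the opening, from 0 (shut) to 1 (fully open). A call has 1 to 5 rows; each row is the pose to reach, as a shift and turn from the pose measured when the call began, along the tool's axes at that moment; what a row does not reach only later rows make up. A row lasts 1/12 s, in which the tool goes at most 41.7 mm and 7.16 degrees, less where a joint would pass 70% of its speed; a pose out of reach is approached as far as the arm can. A call with a gripper value outside its range is refused whole. The fingers move at their own pace and stop on an object; the grip force is fixed at half the most. Time passes only in rows, so rows that repeat a pose let the fingers close. It gives the time, the measured TCP pose, the force and the opening at its end, in the units of the state.
- sense(): the state, without advancing time (a new reading comes with each control period).
- camera(name): name is "scene" or "top" or "wrist"; returns a dict with "color" (384x512x3 uint8, red, green, blue), "intrinsics" (3x3 intrinsics, pixels), "position" and "rotation" of the camera in the world. Camera axes: x right, y down, z forward; pixel columns grow to the right and rows downward; lengths in m; the calibration is good to about 2 mm. The wrist camera is an equidistant fisheye: a pixel r from the principal point sees the ray r / f radians off the axis. A picture is of the moment at which its call begins. There is no depth.
- hand_in(): hands the job in, once; it reports no verdict.
The state is a dict: "time": time; "qpos": joint angles; "dq": joint speeds; "joint_torque": joint torques, N m; "ee_pos": TCP position; "eef_rot": TCP orientation; "ft_force": force on the tool from outside, world axes, zero at the start; "torque": the same for the moment, N m; "gripper_width": finger opening in m.
Only numpy, scipy, OpenCV 4.12 (cv2) and the standard library are available. Lean on these libraries where they do the work, as an engineer would, in place of code of your own. Each camera call takes 0.05 s, during which the arm holds its last target. There are 200 camera calls.

## Working session

There is one attempt and no reset: what is moved stays moved. The work goes in short steps, Python scripts to look and compute and a tool call to move; the robot and the scene stay as the last step left them, time stands still between calls to the robot, and variables do not carry over. Pictures are saved under pics/ and viewed, about 12 in all and at most 16, crops included, and the job is handed in when it is done.

Besides the shell and the picture viewer there is one more tool, called as name(argument=value, ...) on one line, values as JSON. send_rows: Moves the arm, as the interface text tells. Its arguments: {"type":"object","properties":{"rows":{"type":"string"}},"required":["rows"]}

```bash
mkdir -p pics; ls
python3 - <<'E'
from workcell import *
import cv2
s=sense()
for k in ("time","ee_pos","eef_rot","gripper_width","ft_force"): print(k,s[k])
for n in ("top","scene"):
    c=camera(n); cv2.imwrite(f"pics/{n}0.png",cv2.resize(c["color"][:,:,::-1],None,fx=1.5,fy=1.5,interpolation=cv2.INTER_CUBIC))
    print(n,c["intrinsics"],c["position"],c["rotation"])
E
```

```text
pics
time 0.0
ee_pos [0.26257627 0.56674731 0.22175079]
eef_rot [-6.76066310e-01 -3.06774666e+00  2.18687814e-03]
gripper_width 0.08670568379199577
ft_force [-0.07451345  0.18020775  1.32752632]
top [[453.04294416   0.         260.00696476]
 [  0.         453.04294416 188.82359859]
 [  0.           0.           1.        ]] [ 0.48215371 -0.01236329  1.1785815 ] [-2.19317072  2.15847413 -0.06370681]
scene [[361.25503972   0.         255.38071954]
 [  0.         361.25503972 190.95724043]
 [  0.           0.           1.        ]] [0.88327824 0.50401625 0.75156934] [-0.77660285 -2.6734801   0.99459861]
```

View pics/top0.png

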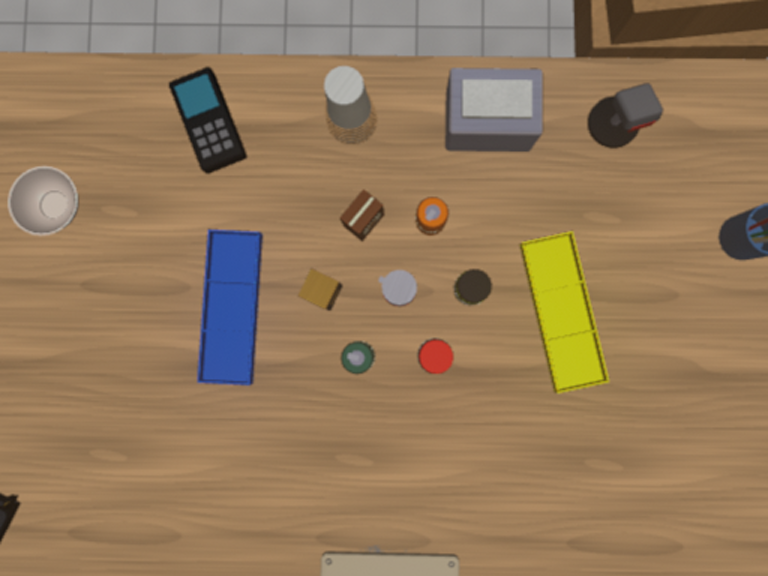

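View pics/scene0.png

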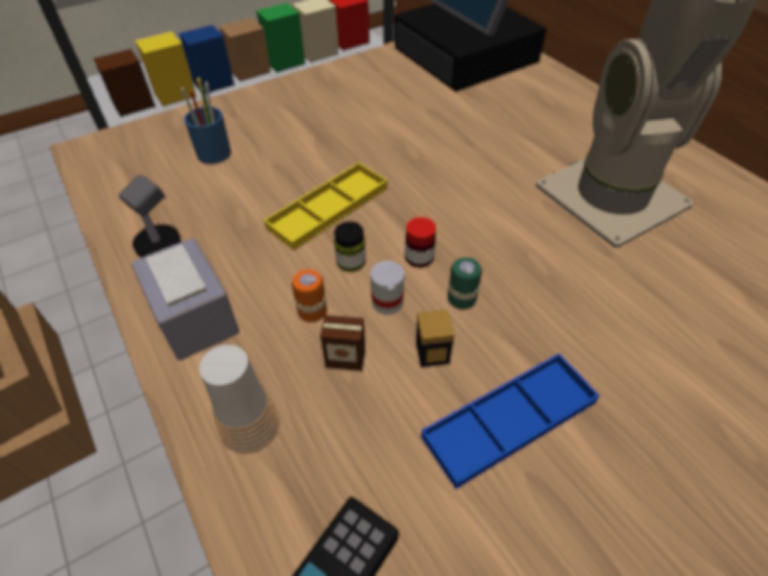

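The overview (1.5x) shows, in the top view: green can (357,357), carton (362,215), yogurt (399,287), jam (435,356), tea (320,289), orange can (432,212), pickle (473,287). The yellow carrier is on the right (564,312) and the blue one on the left (230,307). Next I'll measure.

```bash
cat > h.py <<'E'
from workcell import *
import cv2, numpy as np
from scipy.spatial.transform import Rotation as R
def cast(c,uv,z):
    K=c["intrinsics"]; M=R.from_rotvec(c["rotation"]).as_matrix(); p=np.array(c["position"])
    uv=np.atleast_2d(uv).astype(float); d=np.c_[uv,np.ones(len(uv))]@np.linalg.inv(K).T@M.T
    return (p+d*((z-p[2])/d[:,2])[:,None])[:,:2]
def proj(c,P):
    M=R.from_rotvec(c["rotation"]).as_matrix(); q=(np.atleast_2d(P)-c["position"])@M@c["intrinsics"].T
    return q[:,:2]/q[:,2:]
def big(m):
    cs=cv2.findContours(m.astype(np.uint8),cv2.RETR_EXTERNAL,cv2.CHAIN_APPROX_NONE)[0]
    return max(cs,key=cv2.contourArea)
def rect(c,cn,z):
    w=cast(c,cn.reshape(-1,2),z); (x,y),(a,b),t=cv2.minAreaRect((w*1000).astype(np.float32))
    if a<b: a,b,t=b,a,t+90
    return x,y,a,b,(t+90)%180-90   # mm, long side, short side, yaw of long side deg
def go(target,yaw):  # cm in tool axes, deg about tool z; jaw (tool y) along world yaw (deg, mod 180)
    s=sense(); M=R.from_rotvec(s["eef_rot"]).as_matrix()
    d=M.T@(np.array(target)-s["ee_pos"])*100
    cur=np.degrees(np.arctan2(M[1,1],M[0,1])); dy=(yaw-cur+90)%180-90
    print("shift cm",d.round(2),"turn z",round(-dy,1),"cur yaw",cur.round(1),"tilt",np.degrees(np.arccos(-M[2,2])).round(2),"j7",round(s["qpos"][6],2),"t",s["time"])
E
python3 - <<'E'
from h import *
c=camera("top"); im=c["color"]; hsv=cv2.cvtColor(im,cv2.COLOR_RGB2HSV); H,S,V=[hsv[:,:,i].astype(int) for i in range(3)]
cv2.imwrite("pics/crop.png",cv2.resize(im[115:265,195:345,::-1],None,fx=4,fy=4,interpolation=cv2.INTER_CUBIC))
print("yellow",rect(c,big((H>24)&(H<36)&(S>180)&(V>120)),.026))
print("blue",rect(c,big((H>105)&(H<125)&(S>150)),.026))
def at(u,v,r=28):
    m=np.zeros(H.shape,bool); v,u=int(v/1.5),int(u/1.5); m[v-r:v+r,u-r:u+r]=1; return m
for n,u,v in [("wood",300,430),("green",357,357),("carton",362,215),("carton2",355,205),("yog",399,287),("jam",435,356),("tea",320,289)]:
    print(n,hsv[int(v/1.5),int(u/1.5)])
def circ(n,m,z):
    cn=big(m); (u,v),r=cv2.minEnclosingCircle(cn); k=cv2.moments(cn); w=(k["m10"]/k["m00"],k["m01"]/k["m00"])
    print(n,"centroid",(cast(c,w,z)*1000).round(1),"encl r",round(r*(1178-z*1000)/453,1),"area r",round(np.sqrt(k["m00"]/np.pi)*(1178-z*1000)/453,1))
circ("jam",at(435,356)&((H<6)|(H>174))&(S>180)&(V>150),.082)
circ("green",at(357,357)&(H>50)&(H<100)&(S>60),.044)
circ("yog",at(399,287)&(S<60),.08)
E
```

```text
yellow (525.40478515625, -288.2308349609375, 260.5077209472656, 90.12537384033203, 13.360250473022461)
blue (524.3377685546875, 280.2862548828125, 257.1477966308594, 88.04927825927734, -1.9830551147460938)
wood [ 16 110 155]
green [133  12 154]
carton [ 12 125 112]
carton2 [ 12 154 103]
yog [130  10 156]
jam [  2 195 194]
tea [ 19 159 148]
jam centroid [[447.6 -69.2]] encl r 26.6 area r 25.5
green centroid [[442.3  60.1]] encl r 24.1 area r 22.5
yog centroid [[558.4  -7.9]] encl r 32.2 area r 28.0
```

View pics/crop.png

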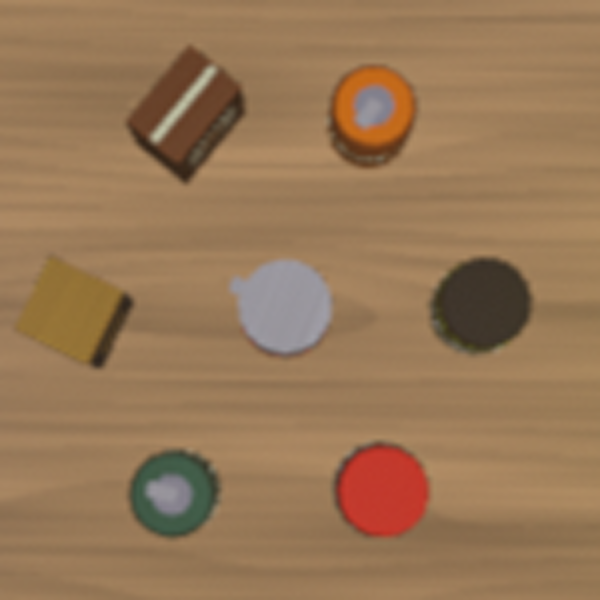

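The crop (4x, offset 195,115) shows each top clearly: green disc (174,493), yogurt (285,307), jam (382,490). The tea lid corners are about (52,255),(125,292),(92,360),(14,325), and the carton top's about (192,45),(243,92),(184,165),(128,120). Next I'll cast these at the top heights.

Run:
```python
from h import *
c=camera("top"); im=c["color"]; hsv=cv2.cvtColor(im,cv2.COLOR_RGB2HSV); H,S,V=[hsv[:,:,i].astype(int) for i in range(3)]
def cr(p): return (np.atleast_2d(p)+.5)/4-.5+[195,115]
for n,p,z in [("green",(174,493),.088),("yog",(285,307),.08),("jam",(382,490),.082),("pickle",(487,303),.082),("orange",(374,107),.088)]: print(n,(cast(c,cr(p),z)*1000).round(1))
for n,p,z in [("tea",[(52,255),(125,292),(92,360),(14,325)],.085),("carton",[(192,45),(243,92),(184,165),(128,120)],.09)]:
    w=cast(c,cr(p),z)*1000; print(n,"corners",w.mean(0).round(1),"sides",np.linalg.norm(w-np.roll(w,-1,0),axis=1).round(0)); print(np.round(rect(c,cr(p),z),1))
a=np.zeros(H.shape,bool); a[170:212,195:232]=1
print("tea mask",np.round(rect(c,big(a&(H>=18)&(S>135)&(V>115)),.085),1))
a[:]=0; a[120:165,222:262]=1
print("carton mask",np.round(rect(c,big(cv2.morphologyEx((a&(((H<14)&(S>115)&(V>80)&(V<135))|(S<90))).astype(np.uint8),cv2.MORPH_CLOSE,np.ones((3,3)))),.09),1))
for b,(x,y,t) in {"Y":(525.4,-288.2,13.4),"B":(524.3,280.3,-2)}.items():
    for k in(-86,0,86): print(b,k,np.round([x+k*np.cos(np.radians(t)),y+k*np.sin(np.radians(t))],1))
go([.442,.060,.15],90)
```

```text
green [[444.6  56.1]]
yog [[557.9  -8.7]]
jam [[448.3 -68.7]]
pickle [[ 562.  -130.9]]
orange [[680.  -60.9]]
tea corners [554.9 121.1] sides [50. 46. 52. 48.]
[554.4 121.4  51.9  48.2  64. ]
carton corners [679.   52.9] sides [43. 57. 44. 60.]
[679.7  52.6  60.2  43.9 -38.1]
tea mask [553.8 122.6  49.2  48.7  64.5]
carton mask [677.   52.   61.4  48.9 -38.5]
Y -86 [ 441.7 -308.1]
Y 0 [ 525.4 -288.2]
Y 86 [ 609.1 -268.3]
B -86 [438.4 283.3]
B 0 [524.3 280.3]
B 86 [610.2 277.3]
shift cm [-37.59 -38.45   7.24] turn z -24.9 cur yaw 65.1 tilt 0.05 j7 -0.09 t 0.2
```

send_rows(rows="-2.8 -2.8 0.5 0 0 0 1; -5.6 -5.7 1 0 0 0 1; -8.4 -8.6 1.5 0 0 0 1; -11.2 -11.4 2 0 0 0 1; -14 -14.2 2.5 0 0 0 1")

```text
time: 0.62
ee_pos: [0.3302, 0.3772, 0.1968]
eef_rot: [-0.676, -3.068, 0.001]
ft_force: [0.9, -0.5, -0.4]
gripper_width: 0.0872
```

send_rows(rows="-2.8 -2.8 0.5 0 0 0 1; -5.6 -5.7 1 0 0 0 1; -8.4 -8.6 1.5 0 0 0 1; -11.2 -11.4 2 0 0 0 1; -14 -14.2 2.5 0 0 0 1")

```text
time: 1.03
ee_pos: [0.3977, 0.1876, 0.1718]
eef_rot: [-0.676, -3.068, 0.0]
ft_force: [1.3, 0.7, -0.2]
gripper_width: 0.0868
```

Run:
```python
from h import *
go([.444,.057,.14],97)
print(sense()["ee_pos"])
```

```text
shift cm [-9.69 -9.9   3.18] turn z -31.9 cur yaw 65.1 tilt 0.01 j7 0.58 t 1.0333
[0.39773013 0.18757338 0.17182898]
```

```bash
cat >> h.py <<'E'
def plan(*wps):
    """per waypoint (x,y,z,jaw yaw): call's shift cm/turn deg in tool axes, dead-reckoned, and rows needed"""
    s=sense(); M=R.from_rotvec(s["eef_rot"]).as_matrix(); p=np.array(s["ee_pos"]); print("now",p.round(4),"w",round(s["gripper_width"],4),"t",round(s["time"],2))
    for x,y,z,yw in wps:
        d=M.T@(np.array([x,y,z])-p)*100; cur=np.degrees(np.arctan2(M[1,1],M[0,1])); dy=(yw-cur+90)%180-90
        print((x,y,z,yw),"shift",d.round(2),"turn",round(-dy,1),"rows",np.ceil(max(np.linalg.norm(d)/4.17,abs(dy)/7.16)))
        p=np.array([x,y,z]); M=M@R.from_rotvec([0,0,-np.radians(dy)]).as_matrix()
E
python3 - <<'E'
from h import *
plan((.444,.057,.14,97),(.444,.057,.036,103.4),(.444,.057,.036,103.4),(.444,.057,.165,103.4),(.443,-.125,.165,103.4),(.4417,-.308,.165,103.4),(.4417,-.308,.042,103.4))
E
```

```text
now [0.3977 0.1876 0.1718] w 0.0868 t 1.03
(0.444, 0.057, 0.14, 97) shift [-9.69 -9.9   3.18] turn -31.9 rows 5.0
(0.444, 0.057, 0.036, 103.4) shift [-0.   0.  10.4] turn -6.4 rows 3.0
(0.444, 0.057, 0.036, 103.4) shift [0. 0. 0.] turn -0.0 rows 1.0
(0.444, 0.057, 0.165, 103.4) shift [  0.   -0.  -12.9] turn -0.0 rows 4.0
(0.443, -0.125, 0.165, 103.4) shift [  4.32 -17.68   0.  ] turn 0.0 rows 5.0
(0.4417, -0.308, 0.165, 103.4) shift [  4.37 -17.77   0.  ] turn -0.0 rows 5.0
(0.4417, -0.308, 0.042, 103.4) shift [-0.   0.  12.3] turn 0.0 rows 3.0
```

send_rows(rows="-2 -2 0.6 0 0 -6.4 1; -4 -4 1.2 0 0 -12.8 1; -6 -6 1.8 0 0 -19.2 1; -8 -8 2.4 0 0 -25.6 1; -9.7 -9.9 3.2 0 0 -31.9 1")

```text
time: 1.45
ee_pos: [0.4448, 0.0553, 0.14]
eef_rot: [-0.201, 3.134, 0.0]
ft_force: [0.6, 0.1, 0.3]
gripper_width: 0.0868
```

send_rows(rows="0 0 1.5 0 0 -3 1; 0 0 4 0 0 -6.4 1; 0 0 7 0 0 -6.4 1; 0 0 9.4 0 0 -6.4 1; 0 0 10.4 0 0 -6.4 1")

```text
time: 1.87
ee_pos: [0.443, 0.0548, 0.0332]
eef_rot: [0.375, -3.116, 0.001]
ft_force: [-0.8, -0.2, 0.2]
gripper_width: 0.0868
```

send_rows(rows="0 0 0 0 0 0 0; 0 0 0 0 0 0 0; 0 0 0 0 0 0 0; 0 0 0 0 0 0 0; 0 0 0 0 0 0 0")

```text
time: 2.28
ee_pos: [0.4439, 0.0551, 0.0344]
eef_rot: [0.375, -3.118, 0.0]
ft_force: [-0.3, 0.6, -0.1]
gripper_width: 0.0616
```

send_rows(rows="0 0 0 0 0 0 0; 0 0 0 0 0 0 0; 0 0 0 0 0 0 0; 0 0 0 0 0 0 0; 0 0 0 0 0 0 0")

```text
time: 2.7
ee_pos: [0.4445, 0.0554, 0.0352]
eef_rot: [-0.376, 3.119, 0.0]
ft_force: [-0.4, 0.8, 7.9]
gripper_width: 0.0523
```

send_rows(rows="0 0 -2 0 0 0 0; 0 0 -5 0 0 0 0; 0 0 -8.5 0 0 0 0; 0 0 -12 0 0 0 0; 0 0 -13 0 0 0 0")

```text
time: 3.12
ee_pos: [0.4464, 0.0556, 0.17]
eef_rot: [-0.374, 3.113, 0.003]
ft_force: [1.8, 1.0, -1.6]
gripper_width: 0.0526
```

Run:
```python
from h import *
plan((.443,-.125,.165,103.4),(.4417,-.308,.165,103.4),(.4417,-.308,.040,103.4),(.4417,-.308,.15,103.4),(.558,-.1,.15,103.4),(.558,-.0085,.13,103.4),(.558,-.0085,.034,103.4))
```

```text
now [0.4464 0.0556 0.17  ] w 0.0526 t 3.12
(0.443, -0.125, 0.165, 103.4) shift [  4.62 -17.47   0.45] turn 0.3 rows 5.0
(0.4417, -0.308, 0.165, 103.4) shift [  4.37 -17.77  -0.05] turn 0.0 rows 5.0
(0.4417, -0.308, 0.04, 103.4) shift [ 8.00e-02 -1.00e-02  1.25e+01] turn 0.0 rows 3.0
(0.4417, -0.308, 0.15, 103.4) shift [-7.0e-02  1.0e-02 -1.1e+01] turn 0.0 rows 3.0
(0.558, -0.1, 0.15, 103.4) shift [-16.13  17.54   0.13] turn -0.0 rows 6.0
(0.558, -0.0085, 0.13, 103.4) shift [-2.11  8.9   2.02] turn -0.0 rows 3.0
(0.558, -0.0085, 0.034, 103.4) shift [ 0.06 -0.01  9.6 ] turn -0.0 rows 3.0
```

send_rows(rows="0.7 -2.5 0.1 0 0 0 0; 1.6 -6 0.2 0 0 0 0; 2.6 -10 0.3 0 0 0 0; 3.6 -13.8 0.4 0 0 0 0; 4.6 -17.5 0.5 0 0 0.3 0")

```text
time: 3.53
ee_pos: [0.4426, -0.1272, 0.1643]
eef_rot: [-0.366, 3.113, 0.003]
ft_force: [0.6, 0.4, -3.1]
gripper_width: 0.0524
```

send_rows(rows="1 -4 0 0 0 0 0; 2 -8 0 0 0 0 0; 3 -12 0 0 0 0 0; 4 -16 0 0 0 0 0; 4.4 -17.8 0 0 0 0 0")

```text
time: 3.95
ee_pos: [0.4393, -0.3158, 0.1637]
eef_rot: [-0.36, 3.115, -0.001]
ft_force: [-0.8, 0.5, -1.8]
gripper_width: 0.0523
```

send_rows(rows="0 0 0 0 0 0 0; 0 0 1.5 0 0 0 0; 0 0 4 0 0 0 0; 0 0 6.5 0 0 0 0; 0 0 8 0 0 0 0")

```text
time: 4.37
ee_pos: [0.4389, -0.3142, 0.0809]
eef_rot: [-0.361, 3.117, 0.002]
ft_force: [0.0, 0.5, -2.9]
gripper_width: 0.0522
```

Run:
```python
from h import *
import cv2
plan((.4417,-.308,.0395,103.4),(.4417,-.308,.15,103.4),(.558,-.1,.15,103.4),(.558,-.0085,.13,103.4),(.558,-.0085,.034,103.4))
c=camera("wrist"); cv2.imwrite("pics/w1.png",c["color"][:,:,::-1])
```

```text
now [ 0.4389 -0.3142  0.0809] w 0.0522 t 4.37
(0.4417, -0.308, 0.0395, 103.4) shift [-0.4   0.54  4.14] turn -0.2 rows 2.0
(0.4417, -0.308, 0.15, 103.4) shift [-4.000e-02  1.000e-02 -1.105e+01] turn -0.0 rows 3.0
(0.558, -0.1, 0.15, 103.4) shift [-16.13  17.54   0.08] turn -0.0 rows 6.0
(0.558, -0.0085, 0.13, 103.4) shift [-2.11  8.9   2.02] turn -0.0 rows 3.0
(0.558, -0.0085, 0.034, 103.4) shift [ 0.04 -0.01  9.6 ] turn -0.0 rows 3.0
```

View pics/w1.png

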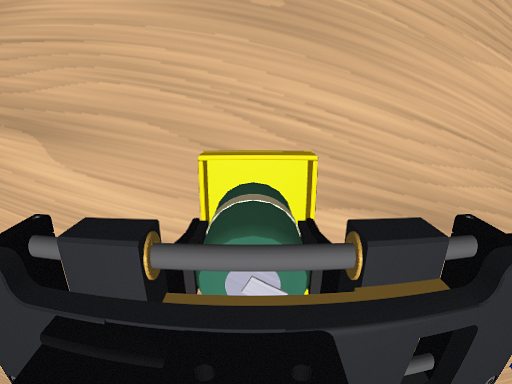

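The wrist view (4) shows the can gripped upright over the yellow end bay, whose end wall spans columns 198–318 with the can centred near 258. I'll correct by a few mm and lower it.

send_rows(rows="-0.2 0.3 0.5 0 0 0 0; -0.4 0.5 1.5 0 0 0 0; -0.4 0.5 2.8 0 0 0 0; -0.4 0.5 3.7 0 0 0 0; -0.4 0.5 4.0 0 0 0 0")

```text
time: 4.83
ee_pos: [0.441, -0.3065, 0.0389]
eef_rot: [-0.363, 3.119, 0.007]
ft_force: [-11.8, 11.6, 38.2]
gripper_width: 0.0524
```

send_rows(rows="0 0 0 0 0 0 0; 0 0 0 0 0 0 0.9; 0 0 0 0 0 0 0.9; 0 0 0 0 0 0 0.9; 0 0 0 0 0 0 0.9")

```text
time: 5.25
ee_pos: [0.4412, -0.3066, 0.0392]
eef_rot: [-0.363, 3.119, 0.006]
ft_force: [-0.3, -0.2, 0.4]
gripper_width: 0.0712
```

Run:
```python
from h import *
print(sense()["ft_force"])
plan((.4417,-.308,.15,103.4),(.558,-.1,.15,103.4),(.558,-.0085,.14,103.4),(.558,-.0085,.034,103.4))
```

```text
[-0.26463176 -0.2056805   0.35681035]
now [ 0.4412 -0.3066  0.0392] w 0.0712 t 5.25
(0.4417, -0.308, 0.15, 103.4) shift [ -0.03  -0.11 -11.08] turn -0.1 rows 3.0
(0.558, -0.1, 0.15, 103.4) shift [-16.13  17.54   0.1 ] turn 0.0 rows 6.0
(0.558, -0.0085, 0.14, 103.4) shift [-2.12  8.9   1.04] turn -0.0 rows 3.0
(0.558, -0.0085, 0.034, 103.4) shift [ 0.02 -0.04 10.6 ] turn -0.0 rows 3.0
```

send_rows(rows="0 0 -1.5 0 0 0 0.95; 0 0 -4 0 0 0 1; 0 0 -7.5 0 0 0 1; 0 0 -10 0 0 0 1; 0 0 -11 0 0 0 1")

```text
time: 5.67
ee_pos: [0.4424, -0.3082, 0.1529]
eef_rot: [-0.362, 3.115, 0.003]
ft_force: [-0.4, -0.8, 0.9]
gripper_width: 0.0867
```

send_rows(rows="-2.5 2.7 0 0 0 0 1; -5 5.4 0 0 0 0 1; -7.7 8.4 0 0 0 0 1; -10.5 11.4 0 0 0 0 1; -13 14.1 0 0 0 0 1")

```text
time: 6.08
ee_pos: [0.5373, -0.1385, 0.1535]
eef_rot: [-0.363, 3.114, 0.004]
ft_force: [0.1, -0.8, -0.0]
gripper_width: 0.0872
```

Run:
```python
from h import *
c=camera("top"); cv2.imwrite("pics/t2.png",c["color"][60:320,100:420,::-1].repeat(2,0).repeat(2,1))
plan((.558,-.0085,.145,103.4),(.558,-.0085,.034,103.4),(.558,-.0085,.16,103.4),(.54,-.15,.16,103.4),(.5254,-.288,.16,103.4))
```

```text
now [ 0.5409 -0.1304  0.1531] w 0.0873 t 6.13
(0.558, -0.0085, 0.145, 103.4) shift [-4.56 11.43  0.89] turn 0.4 rows 3.0
(0.558, -0.0085, 0.034, 103.4) shift [ 0.08 -0.05 11.1 ] turn 0.0 rows 3.0
(0.558, -0.0085, 0.16, 103.4) shift [ -0.1    0.05 -12.6 ] turn 0.0 rows 4.0
(0.54, -0.15, 0.16, 103.4) shift [  5.03 -13.35  -0.1 ] turn 0.0 rows 4.0
(0.5254, -0.288, 0.16, 103.4) shift [  4.62 -13.09  -0.09] turn -0.0 rows 4.0
```

View pics/t2.png

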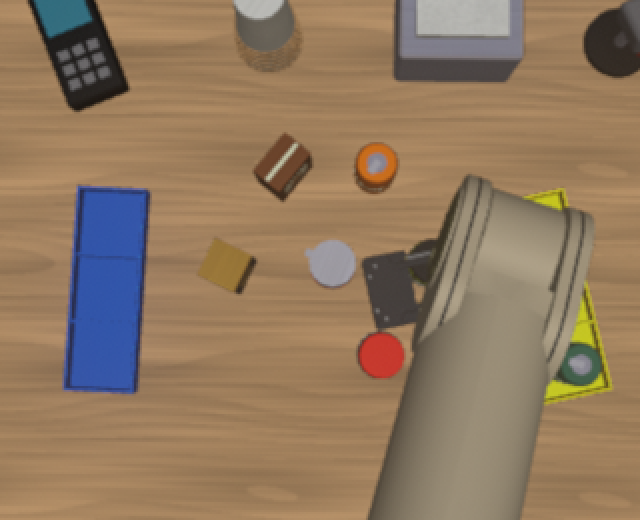

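Picture 5 shows the green can standing in the near yellow bay at (580,364) and everything else in place. Next is the yogurt tub.

send_rows(rows="-1.2 3 0.2 0 0 0 1; -2.7 6.8 0.5 0 0 0 1; -4 10 0.8 0 0 0 1; -4.6 11.4 0.9 0 0 0.4 1; -4.6 11.4 0.9 0 0 0.4 1")

```text
time: 6.55
ee_pos: [0.5584, -0.0035, 0.1439]
eef_rot: [-0.376, 3.113, 0.01]
ft_force: [-0.7, 0.6, 0.1]
gripper_width: 0.0871
```

send_rows(rows="0 0 2.5 0 0 0 1; 0 0 6 0 0 0 1; 0 0 9 0 0 0 1; 0 0 10.7 0 0 0 1; 0 0 11 0 0 0 1")

```text
time: 6.97
ee_pos: [0.5563, -0.004, 0.0303]
eef_rot: [-0.376, 3.119, 0.009]
ft_force: [-0.5, -0.5, -0.6]
gripper_width: 0.087
```

send_rows(rows="0 0 0 0 0 0 0; 0 0 0 0 0 0 0; 0 0 0 0 0 0 0; 0 0 0 0 0 0 0; 0 0 0 0 0 0 0")

```text
time: 7.38
ee_pos: [0.5572, -0.0042, 0.0315]
eef_rot: [-0.375, 3.117, 0.009]
ft_force: [1.3, -1.8, 0.8]
gripper_width: 0.0614
```

send_rows(rows="0 0 0 0 0 0 0; 0 0 0 0 0 0 0; 0 0 0 0 0 0 0; 0 0 0 0 0 0 0; 0 0 0 0 0 0 0")

```text
time: 7.8
ee_pos: [0.5575, -0.0041, 0.0319]
eef_rot: [-0.375, 3.116, 0.009]
ft_force: [-0.7, 0.5, 4.3]
gripper_width: 0.0562
```

send_rows(rows="0 0 -2 0 0 0 0; 0 0 -5 0 0 0 0; 0 0 -9 0 0 0 0; 0 0 -12 0 0 0 0; 0 0 -12.6 0 0 0 0")

```text
time: 8.22
ee_pos: [0.5595, -0.0051, 0.1629]
eef_rot: [-0.374, 3.11, 0.01]
ft_force: [1.7, 0.6, -1.1]
gripper_width: 0.0564
```

Run:
```python
from h import *
plan((.5254,-.288,.16,103.4),(.5254,-.288,.06,103.4))
```

```text
now [ 0.5595 -0.0051  0.1629] w 0.0564 t 8.22
(0.5254, -0.288, 0.16, 103.4) shift [ 10.02 -26.68   0.06] turn 0.3 rows 7.0
(0.5254, -0.288, 0.06, 103.4) shift [ 0.1  -0.05 10.  ] turn 0.0 rows 3.0
```

send_rows(rows="1.2 -3.2 0 0 0 0 0; 2.6 -7 0 0 0 0 0; 4 -10.7 0 0 0 0 0; 5.2 -13.8 0 0 0 0 0; 5.6 -15 0 0 0 0.3 0")

```text
time: 8.63
ee_pos: [0.5386, -0.1698, 0.1612]
eef_rot: [-0.357, 3.113, 0.007]
ft_force: [-0.3, -0.7, -1.6]
gripper_width: 0.0566
```

send_rows(rows="1.2 -3.2 0 0 0 0 0; 2.6 -7 0 0 0 0 0; 3.8 -10 0 0 0 0 0; 4.3 -11.4 0 0 0 0 0; 4.3 -11.5 0 0 0 0 0")

```text
time: 9.05
ee_pos: [0.5206, -0.2957, 0.1596]
eef_rot: [-0.348, 3.116, 0.005]
ft_force: [0.2, 0.0, -1.5]
gripper_width: 0.0563
```

Run:
```python
from h import *
plan((.5254,-.288,.055,103.4),(.5254,-.288,.037,103.4))
```

```text
now [ 0.5206 -0.2957  0.1596] w 0.0563 t 9.05
(0.5254, -0.288, 0.055, 103.4) shift [-0.56  0.62 10.47] turn -0.7 rows 3.0
(0.5254, -0.288, 0.037, 103.4) shift [ 0.01 -0.    1.8 ] turn -0.0 rows 1.0
```

send_rows(rows="-0.3 0.3 1.5 0 0 0 0; -0.6 0.6 4.5 0 0 -0.7 0; -0.6 0.6 8 0 0 -0.7 0; -0.6 0.6 10 0 0 -0.7 0; -0.6 0.6 10.5 0 0 -0.7 0")

```text
time: 9.47
ee_pos: [0.5239, -0.2852, 0.0502]
eef_rot: [-0.37, 3.119, 0.01]
ft_force: [-0.2, 0.3, -1.4]
gripper_width: 0.0564
```

send_rows(rows="0 0 0.4 0 0 0 0; 0 0 0.8 0 0 0 0; 0 0 1.2 0 0 0 0; 0 0 1.5 0 0 0 0; 0 0 1.5 0 0 0 0")

```text
time: 9.88
ee_pos: [0.5246, -0.2853, 0.036]
eef_rot: [-0.37, 3.117, 0.01]
ft_force: [-0.6, 0.1, -0.6]
gripper_width: 0.0565
```

send_rows(rows="0 0 0 0 0 0 0.9; 0 0 0 0 0 0 0.9; 0 0 0 0 0 0 0.9; 0 0 0 0 0 0 0.9; 0 0 -0.3 0 0 0 0.95")

```text
time: 10.3
ee_pos: [0.5244, -0.2852, 0.0388]
eef_rot: [-0.37, 3.118, 0.01]
ft_force: [0.2, 0.3, 0.5]
gripper_width: 0.0786
```

send_rows(rows="0 0 -2 0 0 0 1; 0 0 -5 0 0 0 1; 0 0 -9 0 0 0 1; 0 0 -11.5 0 0 0 1; 0 0 -12 0 0 0 1")

```text
time: 10.72
ee_pos: [0.5261, -0.2875, 0.1641]
eef_rot: [-0.368, 3.112, 0.005]
ft_force: [0.9, -0.1, 1.1]
gripper_width: 0.0871
```

Run:
```python
from h import *
plan((.60,-.12,.16,75),(.678,.0525,.15,52),(.678,.0525,.037,52))
```

```text
now [ 0.5261 -0.2875  0.1641] w 0.0871 t 10.72
(0.6, -0.12, 0.16, 75) shift [-11.09  14.56   0.54] turn 28.5 rows 5.0
(0.678, 0.0525, 0.15, 52) shift [-3.06 18.67  1.14] turn 23.0 rows 5.0
(0.678, 0.0525, 0.037, 52) shift [ 0.04 -0.09 11.3 ] turn -0.0 rows 3.0
```

send_rows(rows="-1.8 2.4 0 0 0 5 1; -4.2 5.5 0.2 0 0 11 1; -6.6 8.7 0.3 0 0 17 1; -9 11.8 0.4 0 0 23 1; -11.1 14.6 0.5 0 0 28.5 1")

```text
time: 11.13
ee_pos: [0.6006, -0.1168, 0.1601]
eef_rot: [0.416, 3.107, 0.009]
ft_force: [0.3, 0.7, -0.8]
gripper_width: 0.087
```

Run:
```python
from h import *
plan((.678,.0525,.15,52),(.678,.0525,.037,52))
```

```text
now [ 0.6006 -0.1168  0.1601] w 0.087 t 11.13
(0.678, 0.0525, 0.15, 52) shift [-3.01 18.37  1.16] turn 22.8 rows 5.0
(0.678, 0.0525, 0.037, 52) shift [ 0.04 -0.1  11.3 ] turn -0.0 rows 3.0
```

send_rows(rows="-0.6 3.9 0.2 0 0 5 1; -1.3 7.9 0.5 0 0 10.5 1; -1.9 11.8 0.8 0 0 16 1; -2.5 15.5 1 0 0 21 1; -3 18.2 1.2 0 0 22.8 1")

```text
time: 11.55
ee_pos: [0.678, 0.0557, 0.1486]
eef_rot: [1.025, 2.965, 0.013]
ft_force: [0.2, 1.2, -0.1]
gripper_width: 0.087
```

Run:
```python
from h import *
c=camera("wrist"); cv2.imwrite("pics/w2.png",c["color"][:,:,::-1])
plan((.678,.0525,.037,52))
```

```text
now [0.6791 0.0617 0.1476] w 0.087 t 11.6
(0.678, 0.0525, 0.037, 52) shift [-0.47 -0.91 11.05] turn 0.2 rows 3.0
```

View pics/w2.png

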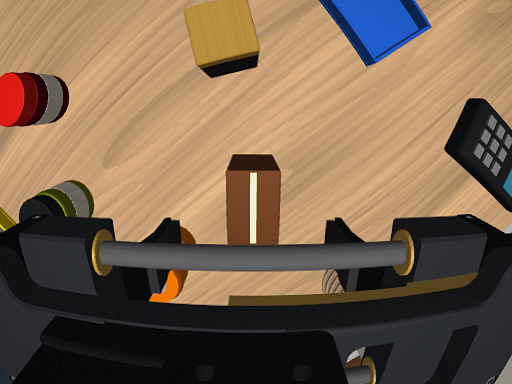

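Picture 6: the carton is square to the jaws and centred between the fingers (cols 227–280, fingers about 160/345). I'll descend with the small correction.

send_rows(rows="-0.4 -0.7 1 0 0 0 1; -0.4 -0.7 4 0 0 0 1; -0.4 -0.7 8 0 0 0 1; -0.4 -0.7 10.4 0 0 0 1; -0.4 -0.7 10.9 0 0 0 1")

```text
time: 12.02
ee_pos: [0.6751, 0.0533, 0.0329]
eef_rot: [-1.017, -2.969, -0.01]
ft_force: [-1.0, 0.4, -1.2]
gripper_width: 0.0871
```

send_rows(rows="0 0 0 0 0 0 0; 0 0 0 0 0 0 0; 0 0 0 0 0 0 0; 0 0 0 0 0 0 0; 0 0 0 0 0 0 0")

```text
time: 12.43
ee_pos: [0.676, 0.0533, 0.0345]
eef_rot: [-1.018, -2.971, -0.012]
ft_force: [-0.8, -0.4, 0.8]
gripper_width: 0.0617
```

send_rows(rows="0 0 0 0 0 0 0; 0 0 0 0 0 0 0; 0 0 0 0 0 0 0; 0 0 0 0 0 0 0; 0 0 0 0 0 0 0")

```text
time: 12.85
ee_pos: [0.6766, 0.0537, 0.0352]
eef_rot: [-1.018, -2.972, -0.013]
ft_force: [1.3, 1.1, 5.5]
gripper_width: 0.0416
```

send_rows(rows="0 0 0 0 0 0 0; 0 0 0 0 0 0 0; 0 0 0 0 0 0 0; 0 0 0 0 0 0 0; 0 0 0 0 0 0 0")

```text
time: 13.27
ee_pos: [0.6766, 0.0538, 0.0352]
eef_rot: [-1.018, -2.972, -0.013]
ft_force: [0.8, 0.8, 3.8]
gripper_width: 0.0418
```

send_rows(rows="0 0 -2 0 0 0 0; 0 0 -5 0 0 0 0; 0 0 -9 0 0 0 0; 0 0 -12.4 0 0 0 0; 0 0 -13 0 0 0 0")

```text
time: 13.68
ee_pos: [0.6784, 0.0518, 0.1713]
eef_rot: [1.017, 2.966, 0.018]
ft_force: [-0.0, -0.3, -0.8]
gripper_width: 0.0415
```

Run:
```python
from h import *
plan((.66,-.10,.165,75),(.614,-.25,.16,103.4))
```

```text
now [0.6784 0.0518 0.1713] w 0.0415 t 13.68
(0.66, -0.1, 0.165, 75) shift [ -7.86 -13.12   0.48] turn -22.9 rows 4.0
(0.614, -0.25, 0.16, 103.4) shift [  0.56 -15.68   0.33] turn -28.4 rows 4.0
```

send_rows(rows="-1.4 -2.4 0 0 0 -4 0; -3.2 -5.4 0.1 0 0 -9.5 0; -5.1 -8.5 0.3 0 0 -15 0; -6.8 -11.3 0.4 0 0 -20 0; -7.9 -13.1 0.5 0 0 -22.9 0")

```text
time: 14.1
ee_pos: [0.6587, -0.1049, 0.164]
eef_rot: [0.406, 3.108, 0.012]
ft_force: [0.5, -0.2, -1.9]
gripper_width: 0.0418
```

Run:
```python
from h import *
plan((.6091,-.2683,.16,103.4))
```

```text
now [ 0.6587 -0.1049  0.164 ] w 0.0418 t 14.1
(0.6091, -0.2683, 0.16, 103.4) shift [  0.59 -17.07   0.25] turn -28.3 rows 5.0
```

send_rows(rows="0.1 -3.5 0 0 0 -6 0; 0.3 -7.5 0 0 0 -12.5 0; 0.4 -11.5 0 0 0 -19 0; 0.5 -15 0 0 0 -25 0; 0.6 -16.6 0.2 0 0 -28.3 0")

```text
time: 14.52
ee_pos: [0.6068, -0.2702, 0.1601]
eef_rot: [-0.365, 3.114, 0.005]
ft_force: [-0.5, -1.1, -1.0]
gripper_width: 0.0419
```

Run:
```python
from h import *
c=camera("wrist"); cv2.imwrite("pics/w3.png",c["color"][:,:,::-1])
plan((.6091,-.2683,.06,103.4),(.6091,-.2683,.0400,103.4))
```

```text
now [ 0.6057 -0.2719  0.1595] w 0.042 t 14.57
(0.6091, -0.2683, 0.06, 103.4) shift [-0.36  0.25  9.96] turn -0.1 rows 3.0
(0.6091, -0.2683, 0.04, 103.4) shift [ 0.01 -0.    2.  ] turn -0.0 rows 1.0
```

View pics/w3.png

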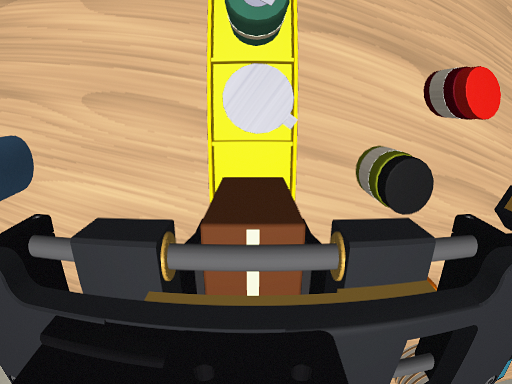

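Picture 7 shows the green can and yogurt upright in their bays, with the carton square above the third. Lowering it now.

send_rows(rows="-0.4 0.2 1 0 0 0 0; -0.4 0.2 4 0 0 0 0; -0.4 0.2 7.5 0 0 0 0; -0.4 0.2 9.5 0 0 0 0; -0.4 0.2 10 0 0 0 0")

```text
time: 14.98
ee_pos: [0.6074, -0.2657, 0.0537]
eef_rot: [0.366, -3.119, -0.011]
ft_force: [0.2, 0.2, -1.6]
gripper_width: 0.0418
```

send_rows(rows="0 0 0.4 0 0 0 0; 0 0 0.8 0 0 0 0; 0 0 1.2 0 0 0 0; 0 0 1.5 0 0 0 0; 0 0 1.6 0 0 0 0")

```text
time: 15.4
ee_pos: [0.6082, -0.2656, 0.0391]
eef_rot: [-0.366, 3.12, 0.01]
ft_force: [-2.4, 2.7, 10.9]
gripper_width: 0.0419
```

send_rows(rows="0 0 0 0 0 0 0.9; 0 0 0 0 0 0 0.9; 0 0 0 0 0 0 0.9; 0 0 0 0 0 0 0.9; 0 0 -0.3 0 0 0 0.9")

```text
time: 15.82
ee_pos: [0.608, -0.2656, 0.0418]
eef_rot: [0.366, -3.12, -0.01]
ft_force: [-0.0, 0.5, -0.0]
gripper_width: 0.0677
```

send_rows(rows="0 0 -2 0 0 0 1; 0 0 -5 0 0 0 1; 0 0 -9 0 0 0 1; 0 0 -11.5 0 0 0 1; 0 0 -12 0 0 0 1")

```text
time: 16.23
ee_pos: [0.61, -0.2678, 0.1678]
eef_rot: [-0.365, 3.114, 0.005]
ft_force: [0.4, -1.2, 0.2]
gripper_width: 0.0862
```

Run:
```python
from h import *
plan((.59,-.10,.16,83),(.56,.07,.16,64),(.5545,.122,.15,64),(.5545,.122,.037,64))
```

```text
now [ 0.61   -0.2678  0.1678] w 0.0862 t 16.23
(0.59, -0.1, 0.16, 83) shift [-1.93 16.79  0.83] turn 20.4 rows 5.0
(0.56, 0.07, 0.16, 64) shift [ 5.05 16.51  0.05] turn 19.0 rows 5.0
(0.5545, 0.122, 0.15, 64) shift [2.78 4.43 1.02] turn -0.0 rows 2.0
(0.5545, 0.122, 0.037, 64) shift [ 0.04 -0.07 11.3 ] turn 0.0 rows 3.0
```

send_rows(rows="-0.3 3 0 0 0 4 1; -0.7 6.5 0.2 0 0 8 1; -1.2 10.2 0.4 0 0 12.5 1; -1.6 13.8 0.6 0 0 17 1; -1.9 16.8 0.8 0 0 20.4 1")

```text
time: 16.65
ee_pos: [0.5892, -0.097, 0.1598]
eef_rot: [0.197, 3.13, 0.008]
ft_force: [-0.3, 0.7, 0.4]
gripper_width: 0.0867
```

send_rows(rows="1 3.3 0 0 0 4 1; 2.1 6.8 0 0 0 8 1; 3.2 10.4 0 0 0 12.5 1; 4.2 13.8 0 0 0 17 1; 5.1 16.5 0 0 0 19 1")

```text
time: 17.07
ee_pos: [0.5584, 0.0763, 0.1602]
eef_rot: [0.715, 3.055, 0.011]
ft_force: [0.1, 0.4, 0.1]
gripper_width: 0.0868
```

Run:
```python
from h import *
plan((.5545,.122,.15,64),(.5545,.122,.037,64))
```

```text
now [0.5584 0.0763 0.1602] w 0.0868 t 17.07
(0.5545, 0.122, 0.15, 64) shift [2.38 3.92 1.04] turn -0.3 rows 2.0
(0.5545, 0.122, 0.037, 64) shift [ 0.03 -0.08 11.3 ] turn 0.0 rows 3.0
```

send_rows(rows="0.8 1.2 0.3 0 0 0 1; 1.8 2.9 0.8 0 0 0 1; 2.3 3.7 1 0 0 0 1; 2.3 3.8 1 0 0 0 1; 2.3 3.8 1 0 0 0 1")

```text
time: 17.48
ee_pos: [0.5548, 0.1201, 0.1503]
eef_rot: [0.715, 3.055, 0.01]
ft_force: [0.6, -0.1, 0.5]
gripper_width: 0.0867
```

Run:
```python
from h import *
c=camera("wrist"); cv2.imwrite("pics/w4.png",c["color"][:,:,::-1])
plan((.5545,.122,.037,64))
```

```text
now [0.555  0.1192 0.1505] w 0.0871 t 17.53
(0.5545, 0.122, 0.037, 64) shift [ 0.2   0.15 11.35] turn -0.4 rows 3.0
```

View pics/w4.png

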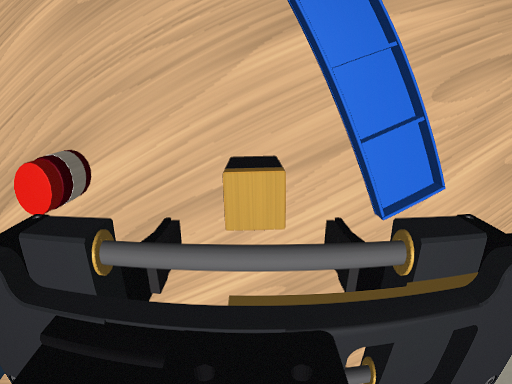

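Picture 8: the tea tin is square to the jaws, with its top at cols 223–286 and rows 169–230. I'll cast its centre through the fisheye as a check.

Run:
```python
from h import *
c=camera("wrist"); K=c["intrinsics"]; M=R.from_rotvec(c["rotation"]).as_matrix()
for uv in [(254.5,169.5),(254.5,230),(254.5,200)]:
    d=(np.array(uv)-K[:2,2])/K[0,0]; r=np.linalg.norm(d); v=M@np.r_[d/r*np.sin(r),np.cos(r)]
    p=np.array(c["position"]); print((p+v*(.085-p[2])/v[2]).round(4))
plan((.5545,.122,.037,64))
```

```text
[0.5313 0.1326 0.085 ]
[0.5766 0.1102 0.085 ]
[0.5534 0.1216 0.085 ]
now [0.5551 0.1188 0.1506] w 0.087 t 17.58
(0.5545, 0.122, 0.037, 64) shift [ 0.22  0.18 11.36] turn -0.5 rows 3.0
```

Both agree (0.553–0.554, 0.122, side 50 mm). Now the grasp.

send_rows(rows="0.2 0.3 1.5 0 0 0 1; 0.2 0.3 5 0 0 0 1; 0.2 0.3 8.5 0 0 0 1; 0.2 0.3 10.7 0 0 0 1; 0.2 0.3 11.2 0 0 0 1")

```text
time: 18.0
ee_pos: [0.5532, 0.1207, 0.0352]
eef_rot: [0.722, 3.057, 0.004]
ft_force: [-0.7, 0.1, -0.8]
gripper_width: 0.087
```

send_rows(rows="0 0 0 0 0 0 0; 0 0 0 0 0 0 0; 0 0 0 0 0 0 0; 0 0 0 0 0 0 0; 0 0 0 0 0 0 0")

```text
time: 18.42
ee_pos: [0.5541, 0.121, 0.0365]
eef_rot: [0.721, 3.056, 0.006]
ft_force: [-0.4, -0.4, 0.0]
gripper_width: 0.0613
```

send_rows(rows="0 0 0 0 0 0 0; 0 0 0 0 0 0 0; 0 0 0 0 0 0 0; 0 0 0 0 0 0 0; 0 0 0 0 0 0 0")

```text
time: 18.83
ee_pos: [0.5547, 0.1213, 0.0373]
eef_rot: [0.721, 3.055, 0.008]
ft_force: [-0.7, 0.0, 7.6]
gripper_width: 0.0499
```

send_rows(rows="0 0 -2 0 0 0 0; 0 0 -5 0 0 0 0; 0 0 -9 0 0 0 0; 0 0 -12.4 0 0 0 0; 0 0 -13 0 0 0 0")

```text
time: 19.25
ee_pos: [0.5567, 0.1209, 0.1731]
eef_rot: [0.72, 3.049, 0.015]
ft_force: [0.6, 0.4, -1.6]
gripper_width: 0.0497
```

Run:
```python
from h import *
plan((.6102,.2773,.16,88),(.6102,.2773,.058,88))
```

```text
now [0.5567 0.1209 0.1731] w 0.0497 t 19.25
(0.6102, 0.2773, 0.16, 88) shift [ 2.22 16.36  1.49] turn -24.6 rows 4.0
(0.6102, 0.2773, 0.058, 88) shift [ 0.11 -0.08 10.2 ] turn 0.0 rows 3.0
```

send_rows(rows="0.4 3 0.2 0 0 -5 0; 1 7 0.6 0 0 -11 0; 1.6 11.5 1 0 0 -18 0; 2 15 1.3 0 0 -23 0; 2.2 16.2 1.5 0 0 -24.6 0")

```text
time: 19.67
ee_pos: [0.6088, 0.2831, 0.1579]
eef_rot: [0.036, 3.132, 0.015]
ft_force: [-0.2, 1.4, -1.7]
gripper_width: 0.0501
```

send_rows(rows="0 0 0 0 0 0 0; 0 0 0 0 0 0 0; 0 0 1 0 0 0 0; 0 0 3 0 0 0 0; 0 0 4 0 0 0 0")

```text
time: 20.08
ee_pos: [0.6086, 0.2809, 0.1159]
eef_rot: [0.041, 3.134, 0.013]
ft_force: [-0.6, -0.6, -1.6]
gripper_width: 0.0499
```

Run:
```python
from h import *
plan((.6102,.2773,.06,88),(.6102,.2773,.043,88))
```

```text
now [0.6086 0.2809 0.1159] w 0.0499 t 20.08
(0.6102, 0.2773, 0.06, 88) shift [-0.12 -0.4   5.59] turn 0.5 rows 2.0
(0.6102, 0.2773, 0.043, 88) shift [ 0.01 -0.01  1.7 ] turn -0.0 rows 1.0
```

send_rows(rows="-0.1 -0.3 1.5 0 0 0 0; -0.1 -0.4 3.5 0 0 0.5 0; -0.1 -0.4 5 0 0 0.5 0; -0.1 -0.4 5.5 0 0 0.5 0; -0.1 -0.4 5.6 0 0 0.5 0")

```text
time: 20.5
ee_pos: [0.6091, 0.2759, 0.0586]
eef_rot: [0.057, 3.135, 0.01]
ft_force: [-0.2, 0.3, -1.2]
gripper_width: 0.0499
```

send_rows(rows="0 0 0.4 0 0 0 0; 0 0 0.8 0 0 0 0; 0 0 1.2 0 0 0 0; 0 0 1.6 0 0 0 0; 0 0 1.7 0 0 0 0")

```text
time: 20.92
ee_pos: [0.6093, 0.276, 0.0415]
eef_rot: [0.057, 3.135, 0.01]
ft_force: [-2.5, -0.3, 5.0]
gripper_width: 0.0502
```

send_rows(rows="0 0 0 0 0 0 0.9; 0 0 0 0 0 0 0.9; 0 0 0 0 0 0 0.9; 0 0 0 0 0 0 0.9; 0 0 -0.3 0 0 0 0.9")

```text
time: 21.33
ee_pos: [0.609, 0.276, 0.0441]
eef_rot: [0.057, 3.136, 0.01]
ft_force: [-0.5, -0.3, 0.1]
gripper_width: 0.0743
```

send_rows(rows="0 0 -2 0 0 0 1; 0 0 -5 0 0 0 1; 0 0 -9 0 0 0 1; 0 0 -11 0 0 0 1; 0 0 -11.5 0 0 0 1")

```text
time: 21.75
ee_pos: [0.6105, 0.2758, 0.1645]
eef_rot: [0.057, 3.13, 0.016]
ft_force: [0.5, 0.0, -0.5]
gripper_width: 0.0868
```

Run:
```python
from h import *
plan((.55,.12,.16,88),(.50,-.0,.16,88),(.448,-.069,.15,88))
```

```text
now [0.6105 0.2758 0.1645] w 0.0868 t 21.75
(0.55, 0.12, 0.16, 88) shift [  5.48 -15.8    0.23] turn -0.1 rows 5.0
(0.5, -0.0, 0.16, 88) shift [  4.58 -12.17  -0.17] turn -0.0 rows 4.0
(0.448, -0.069, 0.15, 88) shift [ 4.97 -7.09  0.87] turn -0.0 rows 3.0
```

send_rows(rows="0.9 -2.5 0 0 0 0 1; 2 -5.8 0 0 0 0 1; 3.2 -9.3 0.1 0 0 0 1; 4.4 -12.7 0.2 0 0 0 1; 5.5 -15.8 0.2 0 0 0 1")

```text
time: 22.17
ee_pos: [0.5485, 0.1178, 0.1596]
eef_rot: [0.058, 3.131, 0.015]
ft_force: [0.5, 0.4, 0.6]
gripper_width: 0.087
```

send_rows(rows="1.2 -3.2 0 0 0 0 1; 2.3 -6 0 0 0 0 1; 3.2 -8.6 0 0 0 0 1; 4 -10.8 -0.1 0 0 0 1; 4.6 -12.2 -0.2 0 0 0 1")

```text
time: 22.58
ee_pos: [0.4968, -0.0049, 0.1598]
eef_rot: [0.062, 3.131, 0.015]
ft_force: [0.2, 0.5, 1.0]
gripper_width: 0.0869
```

Run:
```python
from h import *
plan((.448,-.069,.15,88))
```

```text
now [ 0.4968 -0.0049  0.1598] w 0.0869 t 22.58
(0.448, -0.069, 0.15, 88) shift [ 4.63 -6.61  0.87] turn -0.3 rows 2.0
```

send_rows(rows="1.5 -2 0.2 0 0 0 1; 3.3 -4.7 0.6 0 0 0 1; 4.4 -6.2 0.8 0 0 0 1; 4.5 -6.4 0.9 0 0 0 1; 4.5 -6.4 0.9 0 0 0 1")

```text
time: 23.0
ee_pos: [0.4491, -0.0673, 0.1496]
eef_rot: [0.064, 3.131, 0.016]
ft_force: [0.9, -0.5, -0.5]
gripper_width: 0.0872
```

Run:
```python
from h import *
c=camera("wrist"); cv2.imwrite("pics/w5.png",c["color"][:,:,::-1])
plan((.448,-.069,.032,88))
```

```text
now [ 0.4497 -0.0664  0.1498] w 0.0868 t 23.05
(0.448, -0.069, 0.032, 88) shift [ 0.28 -0.39 11.78] turn -0.3 rows 3.0
```

View pics/w5.png

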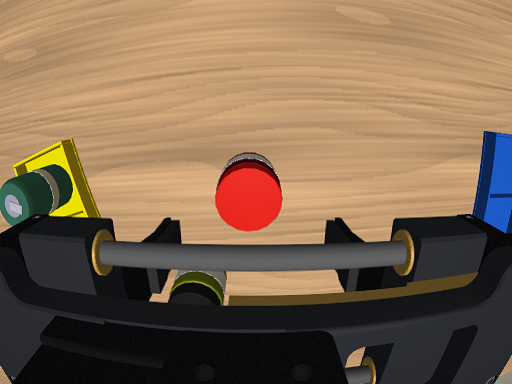

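Picture 9 shows the jam lid centred at (249,197) between the fingers. I'll grasp it.

send_rows(rows="0.2 -0.3 1.5 0 0 0 1; 0.2 -0.3 5 0 0 0 1; 0.2 -0.3 9 0 0 0 1; 0.2 -0.3 11.2 0 0 0 1; 0.2 -0.3 11.7 0 0 0 1")

```text
time: 23.47
ee_pos: [0.4471, -0.067, 0.0294]
eef_rot: [0.059, 3.136, 0.013]
ft_force: [-1.7, -0.6, -0.6]
gripper_width: 0.0867
```

send_rows(rows="0 0 0 0 0 0 0; 0 0 0 0 0 0 0; 0 0 0 0 0 0 0; 0 0 0 0 0 0 0; 0 0 0 0 0 0 0")

```text
time: 23.88
ee_pos: [0.4481, -0.067, 0.0305]
eef_rot: [0.058, 3.134, 0.014]
ft_force: [-0.3, -3.0, 2.9]
gripper_width: 0.0618
```

send_rows(rows="0 0 0 0 0 0 0; 0 0 0 0 0 0 0; 0 0 0 0 0 0 0; 0 0 0 0 0 0 0; 0 0 0 0 0 0 0")

```text
time: 24.3
ee_pos: [0.4482, -0.0669, 0.0307]
eef_rot: [0.058, 3.134, 0.015]
ft_force: [-1.3, 0.6, 3.2]
gripper_width: 0.0577
```

send_rows(rows="0 0 -2 0 0 0 0; 0 0 -5 0 0 0 0; 0 0 -9 0 0 0 0; 0 0 -12.4 0 0 0 0; 0 0 -13 0 0 0 0")

```text
time: 24.72
ee_pos: [0.4496, -0.0685, 0.1657]
eef_rot: [0.059, 3.127, 0.017]
ft_force: [0.7, 0.3, -1.9]
gripper_width: 0.0574
```

Run:
```python
from h import *
plan((.4384,.107,.16,88),(.4384,.2833,.16,88))
```

```text
now [ 0.4496 -0.0685  0.1657] w 0.0574 t 24.72
(0.4384, 0.107, 0.16, 88) shift [ 1.79 17.48  0.74] turn -0.2 rows 5.0
(0.4384, 0.2833, 0.16, 88) shift [ 0.62 17.62  0.19] turn -0.0 rows 5.0
```

send_rows(rows="0.2 2.6 0.1 0 0 0 0; 0.6 6.2 0.3 0 0 0 0; 1 10 0.5 0 0 0 0; 1.4 13.8 0.7 0 0 0 0; 1.8 17.4 0.7 0 0 0 0")

```text
time: 25.13
ee_pos: [0.4372, 0.108, 0.1594]
eef_rot: [0.059, 3.128, 0.017]
ft_force: [1.0, -0.3, -3.2]
gripper_width: 0.0575
```

send_rows(rows="0.1 4 0 0 0 0 0; 0.3 8 0 0 0 0 0; 0.5 12 0.1 0 0 0 0; 0.6 15.5 0.2 0 0 0 0; 0.6 17 0.2 0 0 0 0")

```text
time: 25.55
ee_pos: [0.4358, 0.2832, 0.1578]
eef_rot: [0.051, 3.13, 0.018]
ft_force: [-1.0, -0.2, -1.9]
gripper_width: 0.0574
```

send_rows(rows="0 0 0 0 0 0 0; 0 0 0 0 0 0 0; 0 0 1 0 0 0 0; 0 0 3 0 0 0 0; 0 0 4 0 0 0 0")

```text
time: 25.97
ee_pos: [0.4359, 0.2812, 0.1156]
eef_rot: [0.055, 3.131, 0.015]
ft_force: [-0.3, 0.4, -3.6]
gripper_width: 0.0581
```

Run:
```python
from h import *
go((.4384,.2833,.055),88)
print((R.from_rotvec(sense()["eef_rot"]).as_matrix().T@[0,0,-1]).round(4))
plan((.4384,.2833,.054,88),(.4384,.2833,.036,88))
```

```text
shift cm [-0.18  0.16  6.07] turn z 0.0 cur yaw 88.0 tilt 0.8 j7 0.94 t 25.9667
[ 0.01   -0.0099  0.9999]
now [0.4359 0.2812 0.1156] w 0.0581 t 25.97
(0.4384, 0.2833, 0.054, 88) shift [-0.18  0.16  6.17] turn 0.0 rows 2.0
(0.4384, 0.2833, 0.036, 88) shift [ 0.02 -0.02  1.8 ] turn 0.0 rows 1.0
```

send_rows(rows="-0.1 0.1 1.5 0 0 0 0; -0.2 0.2 3.8 0 0 0 0; -0.2 0.2 5.4 0 0 0 0; -0.2 0.2 5.9 0 0 0 0; -0.2 0.2 6.0 0 0 0 0")

```text
time: 26.38
ee_pos: [0.4381, 0.2819, 0.0544]
eef_rot: [0.057, 3.133, 0.012]
ft_force: [0.2, 0.1, -2.5]
gripper_width: 0.0575
```

send_rows(rows="0 0 0.4 0 0 0 0; 0 0 0.8 0 0 0 0; 0 0 1.2 0 0 0 0; 0 0 1.6 0 0 0 0; 0 0 1.7 0 0 0 0")

```text
time: 26.8
ee_pos: [0.4381, 0.282, 0.037]
eef_rot: [0.057, 3.133, 0.012]
ft_force: [-0.0, 0.8, -3.2]
gripper_width: 0.0571
```

send_rows(rows="0 0 0.1 0 0 0 0; 0 0 0.2 0 0 0 0; 0 0 0.2 0 0 0 0; 0 0 0.2 0 0 0 0; 0 0 0.2 0 0 0 0")

```text
time: 27.22
ee_pos: [0.4382, 0.2821, 0.0351]
eef_rot: [0.057, 3.133, 0.012]
ft_force: [-0.1, -0.2, -2.5]
gripper_width: 0.0572
```

send_rows(rows="0 0 0 0 0 0 0.9; 0 0 0 0 0 0 0.9; 0 0 0 0 0 0 0.9; 0 0 0 0 0 0 0.9; 0 0 -0.3 0 0 0 0.9")

```text
time: 27.63
ee_pos: [0.438, 0.282, 0.0379]
eef_rot: [0.057, 3.133, 0.011]
ft_force: [-0.7, -0.4, -0.5]
gripper_width: 0.0767
```

send_rows(rows="0 0 -2 0 0 0 1; 0 0 -5 0 0 0 1; 0 0 -9 0 0 0 1; 0 0 -13 0 0 0 1; 0 0 -15 0 0 0 1")

```text
time: 28.05
ee_pos: [0.4381, 0.2815, 0.193]
eef_rot: [0.058, 3.129, 0.017]
ft_force: [1.2, 0.7, -0.5]
gripper_width: 0.0869
```

send_rows(rows="3 0 -1 0 0 0 1; 5 0 -2 0 0 0 1; 6 0 -3 0 0 0 1; 6 0 -3 0 0 0 1; 6 0 -3 0 0 0 1")

```text
time: 28.47
ee_pos: [0.3781, 0.2837, 0.2229]
eef_rot: [0.057, 3.128, 0.019]
ft_force: [-0.3, -0.3, -0.9]
gripper_width: 0.0872
```

Run:
```python
from h import *
for n in ("top","scene"):
    c=camera(n); cv2.imwrite(f"pics/{n}9.png",cv2.resize(c["color"][:,:,::-1],None,fx=1.5,fy=1.5,interpolation=cv2.INTER_CUBIC))
s=sense(); print(s["time"],s["ee_pos"],s["ft_force"])
```

```text
28.5667 [0.37835768 0.28300556 0.22182967] [ 0.32729995 -0.0047037   0.02956348]
```

View pics/top9.png

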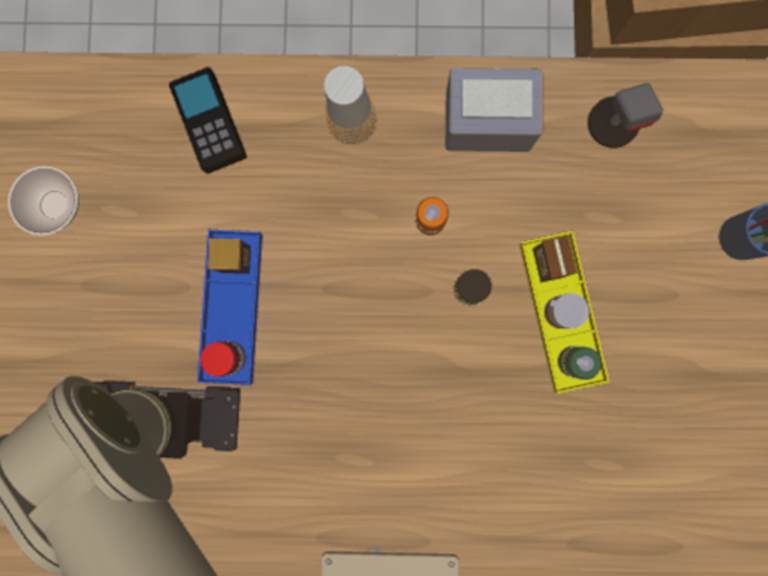

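View pics/scene9.png

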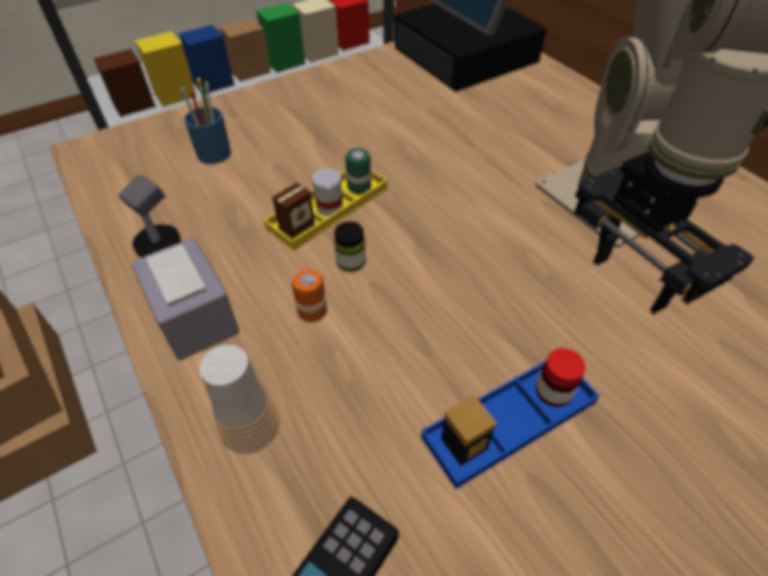

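Pictures 10 and 11 show the carton, tub and green can upright in the yellow bays, at (556,258), (568,311) and (582,362). The tea tin (226,253) and jam jar (221,358) are upright in the blue end bays. The orange can (432,213) and pickle jar (473,287) haven't moved, and the gripper is clear. Handing in.

```bash
python3 -c "
from workcell import *
print(hand_in())"
```

```text
the job is handed in; nothing more can be done
None
```

Both orders are packed and the job is handed in, at about 28.6 s on the robot's clock against the 128 s limit.

- **Yellow carrier, packed first:** the green can is in the near bay, the yogurt tub in the middle and the biscuit carton in the far bay.
- **Blue carrier, packed after it:** the tea tin is in the far bay and the jam jar in the near bay.

**Last checks:** the final top and scene pictures show all five items upright in their bays. The orange can and pickle jar are at the same pixels as at the start, and the open gripper is well clear with about 0 N on it. The grip widths (52, 56, 42, 50 and 57 mm) fit the sizes given.

**Less certain:**
- **Green can:** it met the bay floor with about 38 N on the wrist. It was the held can that pressed, not the gripper's body.
- **Yogurt tub and jam jar:** neither showed clear floor contact before release. By my height figures they were let go within about 1 mm of the floor, and both stand upright in the final pictures.

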